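Free the latched key on the valve console

TASK

One of the four identical grey keys on the white console has been left latched down. With the fingertips tap all four lightly, one after the other from left to right as seen from the robot, to find it; only then press that one firmly down and let go, so that it pops up and all four keys stand at full height. Do not press any other key more than two thirds of the way down, and leave everything else on the bench and on the console where it stands.

Things in the scene. Friction and masses are not known exactly. Their poses are not given: they have to be found in the camera images.
- console: white instrument console, fixed to the bench, 130 mm deep (its x) x 300 mm wide (its y), flat deck 50 mm above the bench; origin at the centre of its underside, its -x side faces the robot and it is turned by up to 0.35 rad. A low hood (14 mm above the deck) runs along its back. Four grey keys stand in a row along its y, 50 mm apart.
- place_1 (a point): key place 1 of the row, counted from the left as seen from the robot (left is the console's +y): the fixed point where the centre of the top face of a key lies when it stands fully up, 18 mm above the deck (68 mm above the bench)
- place_2 (a point): key place 2 of the row, counted from the left as seen from the robot (left is the console's +y): the fixed point where the centre of the top face of a key lies when it stands fully up, 18 mm above the deck (68 mm above the bench)
- place_3 (a point): key place 3 of the row, counted from the left as seen from the robot (left is the console's +y): the fixed point where the centre of the top face of a key lies when it stands fully up, 18 mm above the deck (68 mm above the bench)
- place_4 (a point): key place 4 of the row, counted from the left as seen from the robot (left is the console's +y): the fixed point where the centre of the top face of a key lies when it stands fully up, 18 mm above the deck (68 mm above the bench)
- key_a: Identical grey push key, 36 x 36 mm, flat top; keys a to d change places from run to run. Origin: centre of its top face, which sinks as it is pressed, straight down, 12 mm at most. A key that is up starts to give at about 2.5 N and takes 0.5 N more per mm; it springs back up. An up key pressed more than 8 mm down counts as switched by mistake.
- key_b: Identical grey push key, as key a. One of the four keys (any place) is latched: its top rests 5 mm lower than the others and feels hard until about 4 N. Pressed to less than 7 mm below full height (about 5 N) it stays latched.
- key_c: Identical grey push key, as key a. Whichever key is latched: pressed to 9 mm or more below full height (about 6 to 7 N; it stops at 12 mm, 8.5 N) its latch lets go, and when the finger lifts it springs up to full height and stays up.
- key_d: Identical grey push key, as key a; same size, same origin.
- vial_left: capped glass sample vial, 21 mm across, 44 mm tall, standing on the left end of the console's deck; loose, not part of the work; origin at the centre of its underside
- vial_right: the same kind of vial on the right end of the deck; loose, not part of the work; origin at the centre of its underside
- jar: brown glass jar, 50 mm across, 65 mm tall, on the bench in front of the console (robot side); loose, not part of the work; origin at the centre of its underside
- beaker: clear open beaker, 68 mm across, 85 mm tall, on the bench behind the console; loose, not part of the work; origin at the centre of its underside
- wash_bottle: white bottle with a blue cap, 60 mm across, 150 mm tall, on the bench behind the console; loose, not part of the work; origin at the centre of its underside
- mouse: black computer mouse, 105 x 60 x 26 mm, on the bench to the right of the console; loose, not part of the work; origin at the centre of its underside
- spatula: thin steel lab spatula, 164 mm long, 6 mm thick, lying on the bench in front of the console; loose, not part of the work
Mind the look-alikes: they are no part of the job. What is shaped like the vial_left but turquoise or yellow is not meant.

How it is judged:
On the way, in this order (a step that is already met when the one before it is completed fails the run):
1. key at place 1 (counted from the left) is tapped with the fingers (((horizontal distance between key_a and place_1 below 0.015 m and contact force between the fingers and key_a above 0.5 N) or (horizontal distance between key_b and place_1 below 0.015 m and contact force between the fingers and key_b above 0.5 N) or (horizontal distance between key_c and place_1 below 0.015 m and contact force between the fingers and key_c above 0.5 N) or (horizontal distance between key_d and place_1 below 0.015 m and contact force between the fingers and key_d above 0.5 N))), for 0.02 s.
2. key at place 2 (counted from the left) is tapped with the fingers (((horizontal distance between key_a and place_2 below 0.015 m and contact force between the fingers and key_a above 0.5 N) or (horizontal distance between key_b and place_2 below 0.015 m and contact force between the fingers and key_b above 0.5 N) or (horizontal distance between key_c and place_2 below 0.015 m and contact force between the fingers and key_c above 0.5 N) or (horizontal distance between key_d and place_2 below 0.015 m and contact force between the fingers and key_d above 0.5 N))), for 0.02 s.
3. key at place 3 (counted from the left) is tapped with the fingers (((horizontal distance between key_a and place_3 below 0.015 m and contact force between the fingers and key_a above 0.5 N) or (horizontal distance between key_b and place_3 below 0.015 m and contact force between the fingers and key_b above 0.5 N) or (horizontal distance between key_c and place_3 below 0.015 m and contact force between the fingers and key_c above 0.5 N) or (horizontal distance between key_d and place_3 below 0.015 m and contact force between the fingers and key_d above 0.5 N))), for 0.02 s.
4. key at place 4 (counted from the left) is tapped with the fingers (((horizontal distance between key_a and place_4 below 0.015 m and contact force between the fingers and key_a above 0.5 N) or (horizontal distance between key_b and place_4 below 0.015 m and contact force between the fingers and key_b above 0.5 N) or (horizontal distance between key_c and place_4 below 0.015 m and contact force between the fingers and key_c above 0.5 N) or (horizontal distance between key_d and place_4 below 0.015 m and contact force between the fingers and key_d above 0.5 N))), for 0.02 s.
5. the latched key has been released and has risen to its full height (z of key_c in the frame of console above 0.0665 m), for 0.2 s.
At the end, for the whole second after the job is handed in: All four keys stand within 1.5 mm of full height, and the loose things stand still within 25 mm of where they were (z of each of key_a, key_b, key_c, key_d in the frame of console above 0.0665 m and linear speed of each of vial_left, vial_right, jar, beaker, wash_bottle, mouse, spatula below 0.02 m/s and distance of each of vial_left, vial_right, jar, beaker, wash_bottle, mouse, spatula from where it was at the start of the episode below 0.025 m); the robot touches nothing.
It fails at once if a key that was not latched is pressed down more than 8 mm (z of any of key_a, key_b, key_d in the frame of console below 0.06 m).
It fails at once if a bystander is pushed, lifted or carried more than 25 mm (distance of any of vial_left, vial_right, jar, beaker, wash_bottle, mouse, spatula from where it was at the start of the episode above 0.025 m).
It fails at once if a standing bystander is tipped (angle between any of vial_left, vial_right, jar, beaker, wash_bottle's own z axis and vertical above 0.5 rad).
It also fails if it takes over 46 s, if anything falls off the work surface, if the arm or the gripper's body presses on something with over 40 N, if the wrist force passes 120 N, or if a joint passes its speed limit or range.

ROBOT

A 7-joint arm with a two-finger parallel gripper is mounted at the origin on the work surface. World frame = base frame: x ahead of the robot, y to its left, z up, the work surface at z = 0. Lengths are in m, angles in rad, forces in N, time in s.
With the tool pointing down it reaches from about 0.35 to 0.9 m from the base axis. Payload 8.1 kg.
Tool frame: the origin (TCP) lies midway between the tips of the shut fingers; the grasp point (between the pads) lies 19 mm behind it (arm.pinch_z is the distance from the TCP to the grasp point, in m); z points along the fingers, y is the direction in which the jaws open and shut (so a half turn about z gives the same grasp; the last joint's range is limited). The gripper opens to 92 mm and grips with 3 to 60 N. Pads are 19 mm wide; open, the fingers measure 130 mm over their backs; the gripper's body (75 mm by 190 mm) begins 47 mm behind the grasp point.
Start: joints at [-1.348, 0.434, 0.025, 1.573, -0.012, 1.134, -0.075], TCP at [0.2, 0.592, 0.227] pointing down, gripper open.
Joint ranges: [-2.62, 2.62], [-0.44, 2.09], [-1.27, 1.32], [0.08, 2.57], [-1.32, 4.46], [0.12, 2], [-2.74, 2.74]. Speed limits (rad/s): [2.22, 2.22, 3.01, 3.01, 3.14, 3.14, 3.14].

INTERFACE

Orientations are given as a rotation vector (axis times angle).
In Python, from cell import arm, eyes gives the robot as it stands.
- The arm moves only by the tool apply_moves, never from a script. Its argument "targets" is one flat list of numbers, 5 for each row, row after row: the closure, from 0 (fully open) to 1 (shut), then the shift along the tool's x, y, z each as a share of 40 cm, from -1 to 1, then the turn about the tool's z as a share of pi/2 rad, from -1 to 1. A call has 1 to 20 rows; each row shifts and turns the commanded pose from where the row before left it, along the tool's axes as they then stand; what a row does not reach is not made up. A row lasts 1/8 s, in which the tool goes at most 62.5 mm and 10.7 degrees, less where a joint would pass 70% of its speed; a pose out of reach is approached as far as the arm can. A call with a number of a shift or a turn outside -1 to 1 is refused whole. A call with a gripper value outside its range is refused whole. The fingers move at their own pace and stop on an object; "grip_force" is the grip in N (left out, the last holds). Time passes only in rows, so rows that do not move let the fingers close. It gives the time, the measured TCP pose, the force and the opening at its end, in the units of the state.
- arm.observe(): the state, without advancing time (a new reading comes with each control period).
- eyes.get_image(name): name is "scene" or "side" or "wrist"; returns the picture (480x640x3 uint8, red, green, blue); there is no depth.
- eyes.camera_params(name): a dict with "camera_matrix" (3x3 intrinsics, pixels), "distortion" ([k1, k2, p1, p2, k3] as OpenCV has them; the pictures are not rectified), "xyz" and "attitude" of the camera in the world; the wrist camera has in their place "hand_eye" (4x4, takes a point from camera to tool coordinates, whose origin is the TCP and whose axes are the flange's). Camera axes: x right, y down, z forward; pixel columns grow to the right and rows downward; lengths in m; the calibration is good to about 2 mm. A picture is of the moment at which its call begins: read the wrist's pose just before it. camera_params takes no time and is no camera call.
- arm.sign_off(): hands the job in, once; it reports no verdict.
The state is a dict: "clock": time; "joints": joint angles; "dq": joint speeds; "joint_efforts": joint torques, N m; "position": TCP position; "ee_rot": TCP orientation; "force": force on the tool from outside, world axes, zero at the start; "ft_torque": the same for the moment, N m; "width": opening from 0.0 (shut) to 1.0 (fully open).
Only numpy, scipy, OpenCV 4.12 (cv2) and the standard library are available. Lean on these libraries where they do the work, as an engineer would, in place of code of your own. Each camera call takes 0.05 s, during which the arm holds its last target.

## Working session

There is one attempt and no reset: what is moved stays moved. The work goes in short steps, Python scripts to look and compute and a tool call to move; the robot and the scene stay as the last step left them, time stands still between calls to the robot, and variables do not carry over. Pictures are saved under pics/ and viewed, and the job is handed in when it is done.

Besides the shell and the picture viewer there is one more tool, called after "Emit:" as name(argument=value, ...), one argument or row to a line, values as JSON. apply_moves: Moves the arm, as the interface text tells. Its arguments: {"type":"object","properties":{"targets":{"type":"array"},"grip_force":{"type":"number"}},"required":["targets"]}

```bash
ls; mkdir -p pics; python3 - <<'E'
from cell import arm, eyes
import cv2,numpy as np
np.set_printoptions(precision=4,suppress=True)
s=arm.observe();print(s)
for n in("scene","side","wrist"):
    cv2.imwrite(f"pics/{n}0.png",cv2.cvtColor(eyes.get_image(n),cv2.COLOR_RGB2BGR))
    print(n,eyes.camera_params(n))
E
```

```text
pics
{'clock': 0.0, 'joints': array([-1.3476,  0.4352,  0.025 ,  1.5741, -0.0116,  1.134 , -0.0751]), 'dq': array([-0.0001, -0.0002,  0.    , -0.0013, -0.0008, -0.0017, -0.    ]), 'joint_efforts': array([ -0.0012, -66.7853,   0.984 , -31.445 ,  -0.0608,   0.0432,
         0.0002]), 'position': array([0.2   , 0.5916, 0.2259]), 'ee_rot': array([-0.5096, -3.0999,  0.0024]), 'force': array([ 0.7479, -0.4096,  0.5356]), 'ft_torque': array([ 0.0481,  0.0003, -0.0402]), 'width': 0.9986240650113071}
scene {'camera_matrix': array([[460.2796,   0.    , 325.1629],
       [  0.    , 460.2796, 241.2598],
       [  0.    ,   0.    ,   1.    ]]), 'distortion': array([-0.0953,  0.    ,  0.    ,  0.    ,  0.    ]), 'xyz': array([1.0958, 0.6098, 0.6357]), 'attitude': array([-0.9264, -2.3519,  1.1969])}
side {'camera_matrix': array([[508.9694,   0.    , 321.2638],
       [  0.    , 508.9694, 237.4859],
       [  0.    ,   0.    ,   1.    ]]), 'distortion': array([-0.034,  0.   ,  0.   ,  0.   ,  0.   ]), 'xyz': array([ 0.4816, -0.5948,  0.6121]), 'attitude': array([-2.2569,  0.1939, -0.0704])}
wrist {'camera_matrix': array([[357.001 ,   0.    , 318.5144],
       [  0.    , 357.001 , 235.7684],
       [  0.    ,   0.    ,   1.    ]]), 'distortion': array([-0.0384,  0.    ,  0.    ,  0.    ,  0.    ]), 'hand_eye': array([[ 0.0016, -0.9519, -0.3063,  0.0823],
       [ 1.    ,  0.0013,  0.0012, -0.0013],
       [-0.0008, -0.3063,  0.9519, -0.1569],
       [ 0.    ,  0.    ,  0.    ,  1.    ]])}
```

View pics/scene0.png

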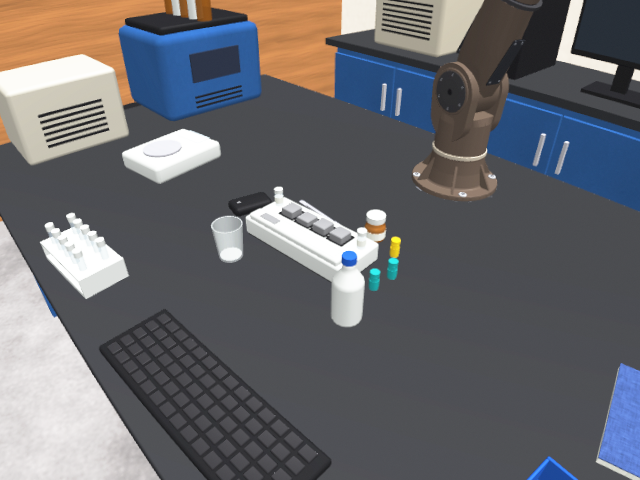

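View pics/side0.png

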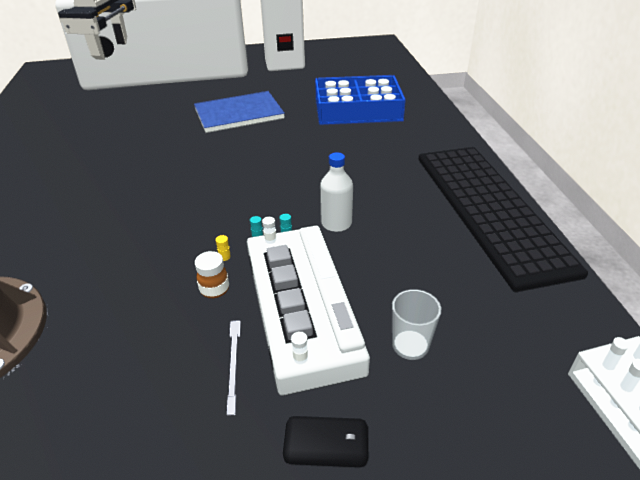

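View pics/wrist0.png

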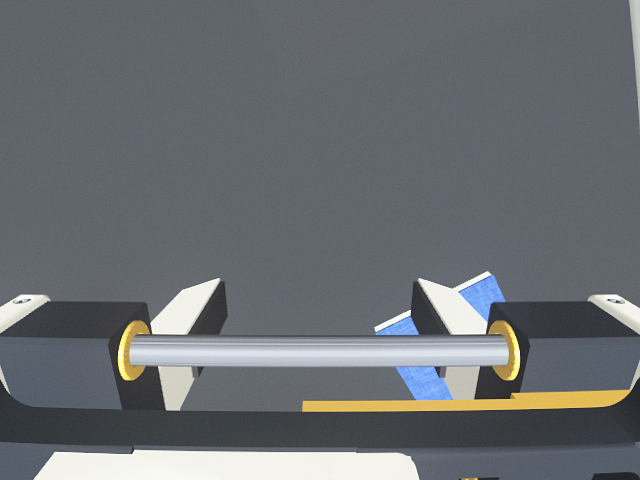

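The scene view has the four grey keys at about (292,211), (307,218), (322,227) and (340,235). The side view has them at (278,256), (285,276), (291,300) and (298,324), with place 1 at the top. Things that could be mistaken for a key are the grey label on the hood at side (343,316) and the vials: white at (268,229) and (300,345), turquoise at (256,225) and (286,222), yellow at (223,247). I'll check the choice in a close crop.

```bash
python3 - <<'E'
import cv2,numpy as np
a=cv2.imread("pics/side0.png")[200:400,190:390];b=cv2.imread("pics/scene0.png")[170:290,220:420]
cv2.imwrite("pics/c1.png",cv2.resize(a,None,fx=3,fy=3,interpolation=cv2.INTER_CUBIC));cv2.imwrite("pics/c2.png",cv2.resize(b,None,fx=4,fy=4,interpolation=cv2.INTER_CUBIC))
E
```

```text
(no output)
```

View pics/c1.png

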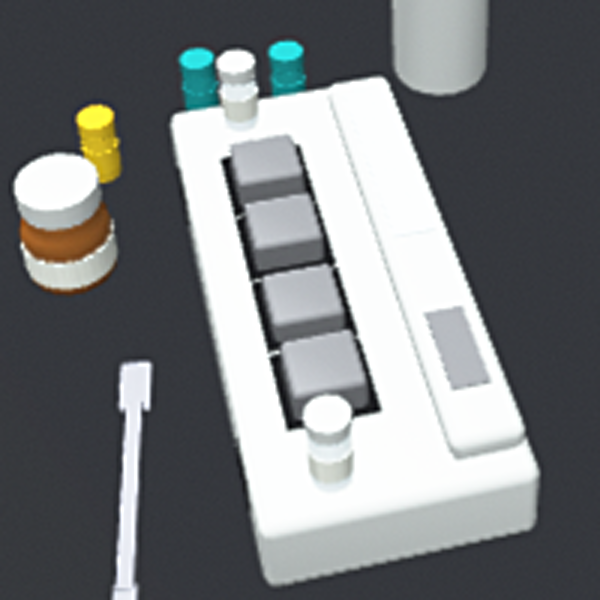

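View pics/c2.png

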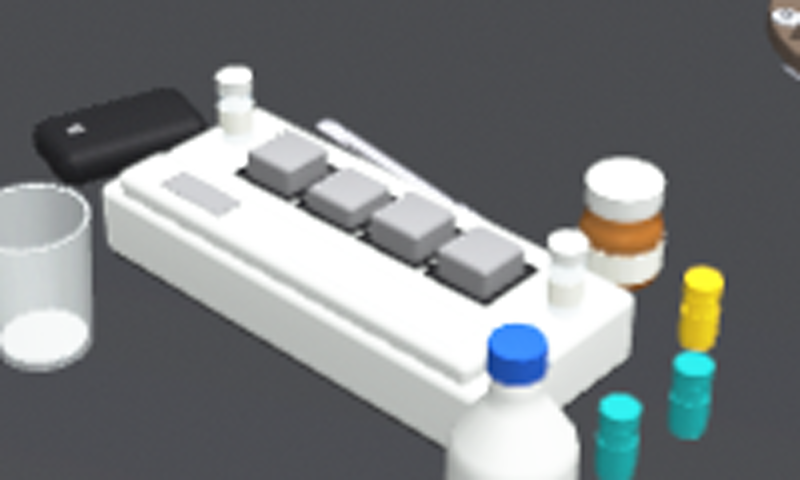

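Both crops show four grey keys in a black slot. Key 3, second from the left in the scene crop, looks lower. The grey rectangle on the hood is flat, so it's a label. Next I'll measure.

```bash
cat > h.py <<'E'
import cv2,numpy as np
from cell import arm,eyes
from scipy.spatial.transform import Rotation as R
np.set_printoptions(precision=4,suppress=True)
def cam(n):
    c=eyes.camera_params(n);return c['camera_matrix'],c['distortion'],np.array(c['xyz']),R.from_rotvec(c['attitude']).as_matrix()
def rays(n,px):
    K,D,t,Rm=cam(n);u=cv2.undistortPoints(np.float32(px).reshape(-1,1,2),K,D).reshape(-1,2)
    return t,np.c_[u,np.ones(len(u))]@Rm.T
def onz(n,px,z):
    t,d=rays(n,px);return t+d*((z-t[2])/d[:,2])[:,None]
def tri(p1,p2):
    t1,d1=rays("side",[p1]);t2,d2=rays("scene",[p2]);d1=d1[0];d2=d2[0]
    s=np.linalg.lstsq(np.c_[d1,-d2],t2-t1,rcond=None)[0]
    a=t1+s[0]*d1;b=t2+s[1]*d2;return (a+b)/2,np.linalg.norm(a-b)
E
python3 - <<'E'
from h import *
import os
for n,(x0,y0,x1,y1) in dict(side=(255,235,330,345),scene=(275,195,360,250)).items():
    im=cv2.imread(f"pics/{n}0.png");print(n)
    g=cv2.cvtColor(im,cv2.COLOR_BGR2GRAY)[y0:y1,x0:x1]
    h=np.histogram(g,bins=32,range=(0,256))[0];print(h)
    for lo,hi in ((148,185),(140,190)):
        m=((g>lo)&(g<hi)).astype(np.uint8)
        m=cv2.morphologyEx(m,cv2.MORPH_OPEN,np.ones((3,3),np.uint8))
        k,l,st,ce=cv2.connectedComponentsWithStats(m)
        for i in range(1,k):
            if st[i,4]>60: 
                p=ce[i]+[x0,y0];print(lo,st[i],p,onz(n,[p],.068)[0])
E
```

```text
side
[   0   15   74   79   80   76  270  207   54   41   39  105  399   58
   51   60   60   56   51   36   37   68  169  738  433  180   67   31
   96   98  117 4405]
140 [ 13  11  21  13 165] [280.0788 250.8   ] [0.5094 0.0311 0.068 ]
140 [ 21  30  19  12 152] [286.6645 270.6118] [ 0.5147 -0.0173  0.068 ]
140 [ 33  55  15  12 124] [295.5645 295.2581] [ 0.5217 -0.0722  0.068 ]
140 [42 77 12 11 96] [303.0312 316.5   ] [ 0.5269 -0.1151  0.068 ]
scene
[   0    0    0    0    0    8   14   23   26 1358   43   31   38  131
   88   54  107   64   33   33   33   36   66  239   68   81  394   93
   71   82  171 1290]
140 [  0  42  21  13 155] [282.3613 244.871 ] [ 0.6281 -0.0097  0.068 ]
```

```bash
python3 - <<'E'
from h import *
C={}
for n,(x0,y0,x1,y1),lo,hi in (("side",(255,235,330,345),166,214),("scene",(275,195,360,250),197,232)):
    im=cv2.imread(f"pics/{n}0.png")
    g=cv2.cvtColor(im,cv2.COLOR_BGR2GRAY)[y0:y1,x0:x1]
    m=((g>lo)&(g<hi)).astype(np.uint8)
    m=cv2.morphologyEx(m,cv2.MORPH_OPEN,np.ones((3,3),np.uint8))
    k,l,st,ce=cv2.connectedComponentsWithStats(m)
    L=[]
    for i in range(1,k):
        if st[i,4]>100:
            cs=max(cv2.findContours((l==i).astype(np.uint8),0,2)[0],key=len)
            q=np.array(cv2.minAreaRect(cs)[0])+[x0,y0]
            p=ce[i]+[x0,y0];print(n,st[i],p,q,onz(n,[p],.068)[0]); L.append(p)
    C[n]=L
if len(C["side"])==4==len(C["scene"]):
    for a in range(4): print(tri(C["side"][a],C["scene"][3-a]))
E
```

```text
side [ 12  10  23  16 273] [277.8681 252.5092] [277.9038 252.5192] [0.5054 0.0276 0.068 ]
side [ 17  30  24  17 313] [283.5559 273.0511] [283.596 273.028] [ 0.5094 -0.0219  0.068 ]
side [ 23  54  25  19 359] [289.9471 297.6574] [290.0192 297.5962] [ 0.513  -0.0756  0.068 ]
side [ 29  76  27  21 418] [296.7943 320.6268] [297.  320.5] [ 0.5173 -0.1211  0.068 ]
scene [ 41  23  16  10 107] [323.271  222.9252] [323.4 223.2] [ 0.5089 -0.0124  0.068 ]
scene [ 58  32  16  11 115] [340.3652 231.7391] [340.3769 231.7154] [0.5051 0.0379 0.068 ]
```

Emit:
apply_moves(
  targets=[1,0,0,0,-0.087,1,0,0,0,-0.087,1,0,0,0,-0.087,1,-0.054,-0.137,0,0,1,-0.054,-0.137,0,0,1,-0.054,-0.137,0,0,1,-0.054,-0.137,0,0,1,-0.054,-0.137,0,0,1,-0.054,-0.137,0,0,1,-0.054,-0.137,0,0,1,-0.054,-0.137,0,0,1,-0.054,-0.137,0,0,1,-0.054,-0.137,0,0,1,-0.054,-0.137,0,0,1,-0.054,-0.137,0,0,1,0,0,0,0,1,0,0,0,0],
  grip_force=20,
)

```text
clock: 2.28
position: [0.5132, -0.041, 0.2263]
ee_rot: [0.131, -3.138, -0.001]
force: [-0.2, -0.3, -0.5]
width: 0.005
```

```bash
python3 - <<'E'
from h import *
s=arm.observe();print(s['clock'],s['position'],s['ee_rot'],s['width'],s['force'],s['dq'])
np.savez("w1.npz",p=s['position'],r=s['ee_rot'])
cv2.imwrite("pics/w1.png",cv2.cvtColor(eyes.get_image("wrist"),cv2.COLOR_RGB2BGR))
E
```

```text
2.275 [ 0.5132 -0.041   0.2263] [ 0.1315 -3.1378 -0.0007] 0.004594387358960246 [-0.2028 -0.2557 -0.4835] [-0.0227 -0.0092 -0.0189  0.0078 -0.0015 -0.0017 -0.0016]
```

View pics/w1.png

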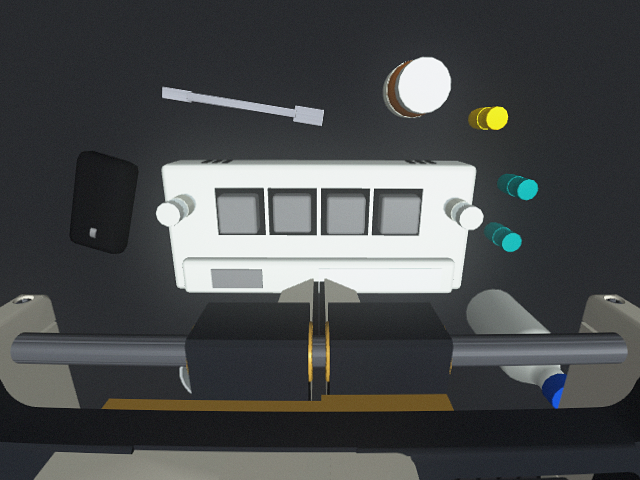

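The wrist view shows the console nearly square to the tool, with up in the picture pointing to the robot and right to +y. The keys are at (397,212) = place 1, (345,213), (293,213) and (240,213) = place 4. The white vials are at (468,214) and (170,211).

```bash
cat >> h.py <<'E'
def wonz(px,z,p,r):
    c=eyes.camera_params("wrist");H=np.array(c['hand_eye']);T=np.eye(4);T[:3,:3]=R.from_rotvec(r).as_matrix();T[:3,3]=p
    M=T@H;u=cv2.undistortPoints(np.float32(px).reshape(-1,1,2),c['camera_matrix'],c['distortion']).reshape(-1,2)
    d=np.c_[u,np.ones(len(u))]@M[:3,:3].T;return M[:3,3]+d*((z-M[2,3])/d[:,2])[:,None]
E
python3 - <<'E'
from h import *
w=np.load("w1.npz");p,r=w['p'],w['r']
im=cv2.imread("pics/w1.png");g=cv2.cvtColor(im,cv2.COLOR_BGR2GRAY)
x0,y0,x1,y1=205,180,430,245
s=g[y0:y1,x0:x1]
print(g[213,205:275]);print(g[180:245,240]);print(g[180:245,293])
for lo in (140,150,):
  m=((s>lo)&(s<200)).astype(np.uint8);m=cv2.morphologyEx(m,cv2.MORPH_OPEN,np.ones((5,5),np.uint8))
  k,l,st,ce=cv2.connectedComponentsWithStats(m)
  for i in range(1,k):
    if st[i,4]>300:
        q=ce[i]+[x0,y0];print(lo,st[i],q,wonz([q],.068,p,r)[0])
for n,q in dict(bottlecap=(556,390),jar=(424,85),vl=(470,217),vr=(168,213)).items(): print(n,wonz([q],dict(bottlecap=.15,jar=.065).get(n,.094),p,r)[0])
cv2.imwrite("pics/w1c.png",cv2.resize(im[150:300,150:490],None,fx=2.3,fy=2.3))
print("bottle side base",onz("side",[(337,222)],0.0),onz("scene",[(348,318)],0.))
E
```

```text
[241 242 241 242 242 242 242 242 241 242 249 182  67 116 145 158 160 160
 157 155 160 160 162 162 158 164 160 160 158 161 159 161 162 158 157 158
 157 157 161 160 160 162 160 161 162 163 163 161 158 146 140 106  90  88
  75  66  64  66  60  56 254 246 251 164  64  59  62  61 125 141]
[241 242 242 242 241 242 246 208  97  56  63  59  58  81  97  91 108 135
 150 154 159 160 161 160 162 161 161 159 160 161 159 158 162 158 162 157
 162 160 161 163 160 161 158 158 159 162 160 159 159 161 159 161 149 110
  60 235 246 242 242 242 242 241 241 241 242]
[241 241 242 241 243 241 245 229 123  53  61  57  59  82  94 100 130 148
 157 162 162 162 161 163 162 159 161 158 159 160 160 160 164 156 162 161
 159 163 161 161 160 162 157 157 161 155 159 160 159 160 159 144  95  68
  53 191 242 244 242 242 242 242 243 242 241]
140 [  69   17   36   35 1232] [291.8336 213.8742] [ 0.5128 -0.0665  0.068 ]
140 [  14   18   37   35 1256] [237.0685 214.953 ] [ 0.518  -0.1162  0.068 ]
140 [ 124   18   36   35 1247] [346.3176 214.903 ] [ 0.5096 -0.017   0.068 ]
140 [ 177   18   37   35 1230] [400.1301 214.978 ] [0.5054 0.032  0.068 ]
150 [  14   19   36   33 1132] [236.6484 214.9514] [ 0.5181 -0.1166  0.068 ]
150 [  70   18   34   33 1116] [291.5887 213.9274] [ 0.5129 -0.0667  0.068 ]
150 [ 124   19   35   34 1144] [345.7264 214.9703] [ 0.5097 -0.0175  0.068 ]
150 [ 178   19   36   34 1173] [400.3146 215.4143] [0.5058 0.0323 0.068 ]
bottlecap [0.6215 0.163  0.15  ]
jar [0.3938 0.0359 0.065 ]
vl [0.4959 0.0846 0.094 ]
vr [ 0.514  -0.1689  0.094 ]
bottle side base [[0.6311 0.1743 0.    ]] [[0.6289 0.1862 0.    ]]
```

View pics/w1c.png

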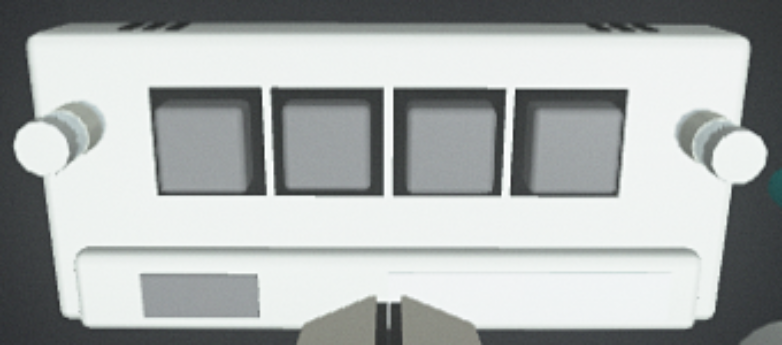

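Emit:
apply_moves(
  targets=[1,0.002,0.092,0,0,1,0.002,0.092,0,0,1,0,0,0.122,0,1,0,0,0.122,0,1,0,0,0.116,0,1,0,0,0,0,1,0,0,0,0],
)

```text
clock: 3.2
position: [0.5064, 0.0327, 0.0842]
ee_rot: [-0.134, 3.137, 0.001]
force: [-0.1, -0.1, 0.6]
width: 0.005
```

```bash
python3 - <<'E'
from h import *
s=arm.observe();print(s['clock'],s['position'],s['ee_rot'],s['force'],s['dq'])
a=eyes.get_image("side")[170:380,190:400]
cv2.imwrite("pics/t1.png",cv2.cvtColor(cv2.resize(a,None,fx=2.8,fy=2.8),cv2.COLOR_RGB2BGR))
E
```

```text
3.2 [0.5064 0.0327 0.0842] [-0.134   3.1375  0.0007] [-0.1149 -0.1131  0.5548] [ 0.0039 -0.0185  0.0051 -0.0134 -0.0021 -0.0054  0.0017]
```

View pics/t1.png

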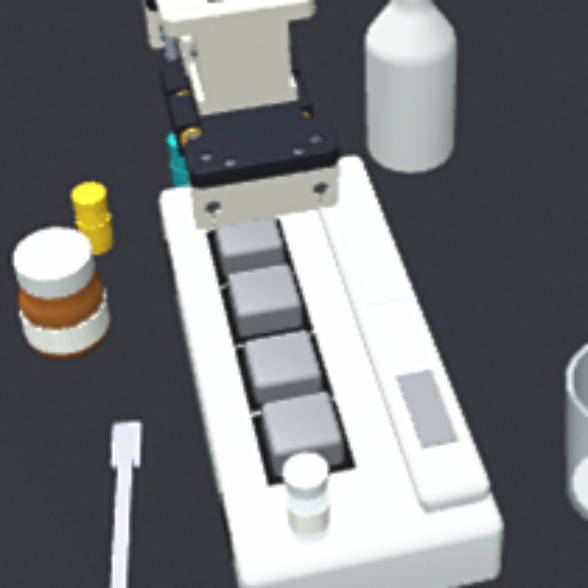

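The gripper is above key 1 in the side view, clear of the bottle. Now I'll lower it gently.

Emit:
apply_moves(
  targets=[1,0,0,0.015,0,1,0,0,0,0,1,0,0,0,0,1,0,0,0,0],
)

```text
clock: 3.75
position: [0.5059, 0.0318, 0.0769]
ee_rot: [-0.132, 3.139, 0.0]
force: [-0.0, -0.4, 0.5]
width: 0.004
```

Emit:
apply_moves(
  targets=[1,0,0,0.0175,0,1,0,0,0,0,1,0,0,0,0],
)

```text
clock: 4.12
position: [0.5057, 0.0318, 0.0695]
ee_rot: [0.132, -3.138, 0.0]
force: [0.0, -0.7, -0.2]
width: 0.005
```

Emit:
apply_moves(
  targets=[1,0,0,0.005,0,1,0,0,0,0,1,0,0,0,0],
)

```text
clock: 4.5
position: [0.506, 0.0318, 0.0679]
ee_rot: [-0.132, 3.138, 0.0]
force: [0.0, 0.5, 2.7]
width: -0.0
```

Emit:
apply_moves(
  targets=[1,0,0,0.004,0,1,0,0,0,0],
)

```text
clock: 4.75
position: [0.506, 0.0318, 0.0661]
ee_rot: [-0.132, 3.139, 0.0]
force: [0.1, 0.8, 4.2]
width: 0.004
```

Emit:
apply_moves(
  targets=[1,0,0,-0.04,0,1,0,0,0,0,1,0,-0.0625,0,0,1,0,-0.0625,0,0,1,0,0,0,0,1,0,0,0,0,1,0,0,0.03,0,1,0,0,0,0,1,0,0,0,0],
)

```text
clock: 5.88
position: [0.5098, -0.0176, 0.0698]
ee_rot: [0.133, -3.138, -0.0]
force: [-0.8, -0.6, 0.5]
width: 0.009
```

Emit:
apply_moves(
  targets=[1,0,0,0.008,0,1,0,0,0,0,1,0,0,0,0],
)

```text
clock: 6.25
position: [0.5103, -0.0178, 0.0671]
ee_rot: [-0.132, 3.138, 0.0]
force: [0.9, 0.5, 2.6]
width: 0.003
```

Emit:
apply_moves(
  targets=[1,0,0,0.003,0,1,0,0,0,0],
)

```text
clock: 6.5
position: [0.5103, -0.0178, 0.0658]
ee_rot: [-0.132, 3.138, 0.0]
force: [0.4, 0.8, 3.1]
width: 0.006
```

Emit:
apply_moves(
  targets=[1,0,0,-0.04,0,1,0,0,0,0,1,0,-0.0625,0,0,1,0,-0.0625,0,0,1,0,0,0,0,1,0,0,0,0,1,0,0,0.03,0,1,0,0,0,0,1,0,0,0,0],
)

```text
clock: 7.62
position: [0.514, -0.0674, 0.0694]
ee_rot: [0.133, -3.138, -0.0]
force: [0.1, -0.3, 0.5]
width: 0.001
```

Emit:
apply_moves(
  targets=[1,0,0,0.01,0,1,0,0,0,0,1,0,0,0,0],
)

```text
clock: 8.0
position: [0.5142, -0.0678, 0.0658]
ee_rot: [-0.132, 3.139, 0.0]
force: [-0.4, -0.8, 0.6]
width: 0.007
```

Nothing felt at 65.8 mm, so key 3 is lower. I'll go on down gently.

Emit:
apply_moves(
  targets=[1,0,0,0.005,0,1,0,0,0,0,1,0,0,0,0],
)

```text
clock: 8.38
position: [0.5141, -0.0678, 0.0637]
ee_rot: [0.132, -3.139, -0.0]
force: [-0.1, 0.9, -0.2]
width: 0.011
```

Emit:
apply_moves(
  targets=[1,0,0,0.003,0,1,0,0,0,0],
)

```text
clock: 8.62
position: [0.5142, -0.0678, 0.0626]
ee_rot: [-0.132, 3.139, 0.0]
force: [-1.9, -0.5, 4.3]
width: 0.002
```

Key 3 was met 5 mm lower and is hard, at 4.3 N. Next is the tap on key 4.

Emit:
apply_moves(
  targets=[1,0,0,-0.05,0,1,0,0,0,0,1,0,-0.0625,0,0,1,0,-0.0625,0,0,1,0,0,0,0,1,0,0,0,0,1,0,0,0.032,0,1,0,0,0,0,1,0,0,0,0],
)

```text
clock: 9.75
position: [0.5181, -0.1172, 0.0694]
ee_rot: [0.133, -3.138, -0.0]
force: [-0.8, -0.3, 0.6]
width: 0.003
```

Emit:
apply_moves(
  targets=[1,0,0,0.008,0,1,0,0,0,0,1,0,0,0,0],
)

```text
clock: 10.12
position: [0.5185, -0.1175, 0.0667]
ee_rot: [-0.132, 3.139, 0.0]
force: [-0.4, 1.2, 2.9]
width: 0.005
```

Emit:
apply_moves(
  targets=[1,0,0,0.003,0,1,0,0,0,0],
)

```text
clock: 10.38
position: [0.5185, -0.1175, 0.0654]
ee_rot: [-0.132, 3.139, 0.0]
force: [0.1, 1.4, 4.0]
width: 0.004
```

Emit:
apply_moves(
  targets=[1,0,0,-0.04,0,1,0,0,0,0,1,0,0.0625,0,0,1,0,0.0625,0,0,1,0,0,0,0,1,0,0,0,0,1,0,0,0.038,0,1,0,0,0,0,1,0,0,0,0],
)

```text
clock: 11.5
position: [0.514, -0.0683, 0.0658]
ee_rot: [0.131, -3.138, 0.0]
force: [0.3, -0.1, 0.7]
width: 0.008
```

Key 4 gave like keys 1 and 2. I'm over key 3 again, so now the firm press.

Emit:
apply_moves(
  targets=[1,0,0,0.01,0,1,0,0,0.01,0,1,0,0,0,0,1,0,0,0,0],
)

```text
clock: 12.0
position: [0.5146, -0.0682, 0.0585]
ee_rot: [-0.132, 3.138, -0.0]
force: [-1.8, -0.9, 7.1]
width: 0.007
```

Emit:
apply_moves(
  targets=[1,0,0,0.006,0,1,0,0,0,0,1,0,0,0,0],
)

```text
clock: 12.38
position: [0.5146, -0.0681, 0.0563]
ee_rot: [-0.132, 3.138, -0.0]
force: [-0.9, -1.5, 8.8]
width: 0.005
```

Emit:
apply_moves(
  targets=[1,0,0,-0.04,0,1,0,0,-0.1,0,1,0,0,-0.14,0,1,0,0,-0.12,0,1,0,0,0,0,1,0,0,0,0],
)

```text
clock: 13.12
position: [0.5137, -0.0676, 0.2157]
ee_rot: [0.132, -3.139, -0.001]
force: [0.2, 0.3, -0.3]
width: 0.005
```

```bash
python3 - <<'E'
from h import *
s=arm.observe();p,r=s['position'],s['ee_rot'];print(s['clock'],p,s['force'])
im=cv2.cvtColor(eyes.get_image("wrist"),cv2.COLOR_RGB2BGR)
sd=cv2.cvtColor(eyes.get_image("side"),cv2.COLOR_RGB2BGR)
cv2.imwrite("pics/w2.png",im);cv2.imwrite("pics/s2.png",cv2.resize(sd[190:390,190:390],None,fx=3,fy=3))
for n,g,(x0,y0,x1,y1),lo,hi in (("w",im,(180,160,460,260),150,200),("s",sd,(255,235,330,345),166,214)):
  q=cv2.cvtColor(g,cv2.COLOR_BGR2GRAY)[y0:y1,x0:x1];m=((q>lo)&(q<hi)).astype(np.uint8);m=cv2.morphologyEx(m,cv2.MORPH_OPEN,np.ones((3,3),np.uint8))
  k,l,st,ce=cv2.connectedComponentsWithStats(m)
  for i in range(1,k):
    if st[i,4]>200:
        c=ce[i]+[x0,y0];print(n,st[i],c,(wonz([c],.068,p,r) if n=="w" else onz("side",[c],.068))[0])
E
```

```text
13.125 [ 0.5137 -0.0676  0.2157] [ 0.169   0.2726 -0.3268]
w [  66   43   37   34 1192] [263.9136 219.4773] [ 0.518  -0.1168  0.068 ]
w [ 123   43   36   34 1196] [320.2074 219.4666] [ 0.5137 -0.0672  0.068 ]
w [ 179   43   37   35 1222] [376.689  219.8372] [ 0.5098 -0.0174  0.068 ]
w [ 234   43   38   35 1226] [432.3687 219.8842] [0.5055 0.032  0.068 ]
s [ 12  10  23  16 271] [277.9225 252.4871] [0.5055 0.0276 0.068 ]
s [ 17  30  24  17 309] [283.5146 273.0453] [ 0.5093 -0.0219  0.068 ]
s [ 23  52  25  19 356] [289.8624 295.6994] [ 0.5133 -0.0716  0.068 ]
s [ 29  76  27  21 415] [296.7904 320.5687] [ 0.5173 -0.121   0.068 ]
```

View pics/s2.png

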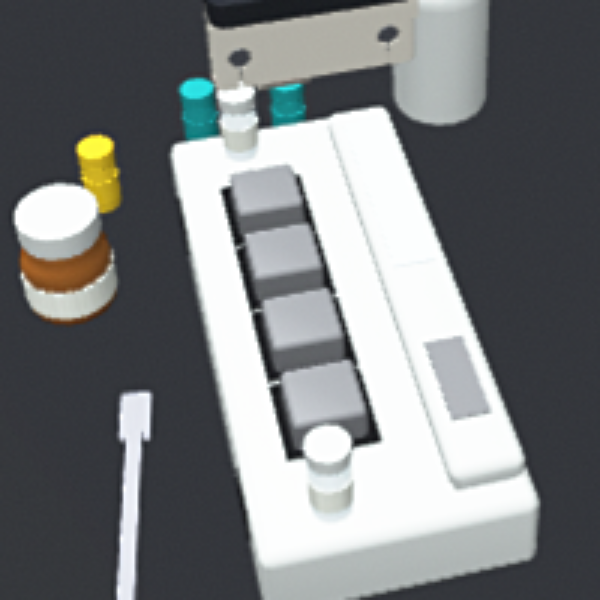

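View pics/w2.png

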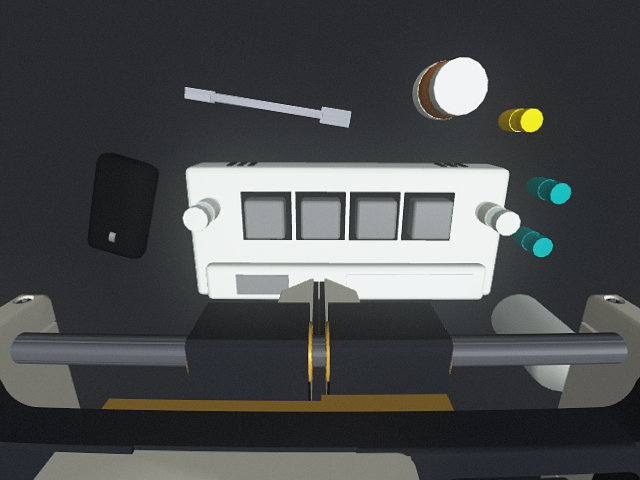

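Both views show all four keys level. Key 3 in the side view moved from (289.9,297.7) to (289.9,295.7), and the side-view spacing is now an even 49.5 to 50 mm. The vials, jar and other things stand where they were, and the arm is clear, so I'm handing in.

```bash
python3 -c "
from cell import arm
print(arm.observe()['clock']);print(arm.sign_off())"
```

```text
13.225
the job is handed in; nothing more can be done
None
```

I tapped the four keys from left to right, found key 3 latched, released it and handed the job in at 13.2 s. The hand-in gives no verdict.

- **Taps:** Keys 1, 2 and 4 started to give at about 67–68 mm above the bench with 2.6–2.9 N. I pressed them only about 2–3 mm down (up to 4.2 N). Key 3 was met 5 mm lower, at 62.6 mm, and felt hard at 4.3 N.
- **Release:** I pressed key 3 to 56.3 mm, about 11.7 mm below full height, with 8.8 N, then lifted clear.
- **Last checks:** The final side and wrist pictures show all four keys level and evenly spaced at 49.5–50 mm; key 3 sat about 4 mm out of line in the side view before. The loose things in those pictures look unmoved, but I compared them by eye and did not measure them. The beaker was not in the last crops; the arm never went near it.
- **Disagreement:** The camera views did not fully agree on the key positions. The side view put them about 4 mm off the wrist view along the row, and a rough mask in the scene view about 6 mm off the other way. I used the wrist positions, and every tap met its key.

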